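# Pass the core rack through the gated chute

## Robot

A 6-joint arm with a two-finger parallel gripper is mounted at the origin on the work surface. World frame = base frame: x ahead of the robot, y to its left, z up, the work surface at z = 0. Lengths are in m, angles in degrees, forces in N, time in s.
With the tool pointing down it reaches from about 0.25 to 0.725 m from the base axis. Payload 9.7 kg.
Tool frame: the origin (TCP) lies midway between the tips of the shut fingers; the grasp point (between the pads) lies 19 mm behind it; x points along the fingers, y is the direction in which the jaws open and shut, and the axes are right-handed (so a half turn about x gives the same grasp; the last joint's range is limited). The gripper opens to 85 mm and grips with 20 to 120 N. Pads are 22 mm wide; open, the fingers measure 114 mm over their backs; the gripper's body (76 mm by 85 mm) begins 54 mm behind the grasp point. The pads swing forward as they close: fully open they stand 13 mm farther back than shut.
Start: joints at [-75.344, 4.979, 10.078, 95.1, 0, 90], TCP at [0.139, -0.532, 0.231] pointing down, gripper open.
Joint ranges: [-179.16, 179.16], [-48.56, 103.87], [-65.8, 70.77], [-126.05, 130.52], [-82.76, 87.17], [-180, 180]. Speed limits (degrees/s): [127.2, 127.2, 147.25, 180, 180, 180].

## Interface

Orientations are given as [roll, pitch, yaw] about the fixed x, y, z axes, in that order (R = Rz(yaw) Ry(pitch) Rx(roll)).
In Python, from workcell import bot, cams gives the robot as it stands.
- The arm moves only by the tool apply_moves, never from a script. Its argument "commands" is a list of rows, each a list of 5 numbers: the shift along the tool's x, y, z in m, then the turn about the tool's x in rad, then the opening, from -1 (shut) to 1 (fully open). In form: [[tx, ty, tz, roll, hand], ...]. A call has 1 to 12 rows; each row is the pose to reach, as a shift and turn from the pose measured when the call began, along the tool's axes at that moment; what a row does not reach only later rows make up. A row lasts 1/10 s, in which the tool goes at most 50 mm and 8.59 degrees, less where a joint would pass 70% of its speed; a pose out of reach is approached as far as the arm can. A call with a gripper value outside its range is refused whole. The fingers move at their own pace and stop on an object; "newtons" is the grip in N (left out, the last holds). Time passes only in rows, so rows that repeat a pose let the fingers close. It gives the time, the measured TCP pose, the force and the opening at its end, in the units of the state.
- bot.get_obs(): the state, without advancing time (a new reading comes with each control period).
- cams.camera(name): name is "scene" or "top" or "wrist"; returns a dict with "frame" (420x560x3 uint8, blue, green, red), "depth" (420x560 float32, m along the optical axis (not along the pixel's ray), 0 where there is no reading), "camera_matrix" (3x3 intrinsics, pixels), "D" ([k1, k2, p1, p2, k3] as OpenCV has them; the pictures are not rectified), "R" (3x3) and "t" (3): a world point X has camera coordinates R X + t; the wrist camera has in their place "mount" (4x4, takes a point from camera to tool coordinates, whose origin is the TCP and whose axes are the tool frame's). Camera axes: x right, y down, z forward; pixel columns grow to the right and rows downward; lengths in m; the calibration is good to about 2 mm. A picture is of the moment at which its call begins: read the wrist's pose just before it.
- bot.job_done(): hands the job in, once; it reports no verdict.
Trained networks look in the newest picture that a camera, given by its name, has taken for a name from the list of things; names that differ only in an ending like _2 or _b are one class to them, and where a whole thing is asked for, a point or a joint stands for the part that bears it (a point fixed in the world has none). Each returns a list of dicts, best first, with "confidence" (0 to 1); they miss things now and then, are a little off and sometimes report something else, mostly with a low value. They report only what shows in the picture. A call takes as long as a camera call. They do not tell look-alikes from the thing itself.
- cams.spot_in(name, camera): "rect" ([left, top, right, bottom] in pixels, round what is visible of it).
The state is a dict: "time": time; "q": joint angles; "qd": joint speeds; "joint_efforts": joint torques, N m; "ee_pos": TCP position; "tcp_rot": TCP orientation; "wrist_force": force on the tool from outside, world axes, zero at the start; "torque": the same for the moment, N m; "opening": finger opening in m.
Only numpy, scipy, OpenCV 4.12 (cv2) and the standard library are available. Lean on these libraries where they do the work, as an engineer would, in place of code of your own. Each camera call takes 0.05 s, during which the arm holds its last target. There are 200 camera calls.

## Task

Press the long yellow bar beside the chute down with one fingertip, so that the red sprung gate drops below the chute floor, and hold it there while another finger of the same hand pushes the wooden rack of stone cores along the chute until the whole rack is past the gate. Then let the bar up, so that the gate stands closed again behind the rack. Do not let the gate touch the rack, do not lift or tip the rack, and leave the tools and stones on the bench where they are.

Things in the scene. Friction and masses are not known exactly. Their poses are not given: they have to be found in the camera images.
- chute: Fixed open-topped chute, aluminium floor, low blue walls. Origin on the bench under the gate line, midway between the walls. +x: direction of travel; +y: across, to the yellow bar's side (towards the robot); z up. Floor 50 mm above the bench, x -208 to +168 mm. Channel 54 mm wide; walls 5 mm thick, 10 mm above the floor. End stop, 25 mm high, at x = +162 mm; near end open; nothing overhead.
- gate_line (a point): Where the gate stands: point on the chute floor (50 mm above the bench) at chute x = 0, y = +11 mm; axes as the chute's. The gate is a red tongue 6 mm thick (x = -3 to +3 mm), 22 mm wide (chute y = 0 to +22 mm), that comes up through a floor slot and stands 12 mm above the floor when closed.
- gate (a joint): Turn (rad) of gate and yellow bar, one rigid piece, about a shaft along the chute's x at chute y = -60 mm, 32 mm above the bench. 0 = closed, tongue up; grows as the bar is pressed down and the tongue sinks; from 0.20 the tongue is below the floor; stop at 0.34. A spring closes it: pressing at the bar's middle line takes about 1.5 N at 0 and 4 N at 0.28.
- bar_mid (a point): Middle of the top of the yellow press bar, a plate 245 mm (chute x -205 to +40 mm) by 58 by 5 mm, which turns with the gate. At gate 0.28 its top is level, 66 mm above the bench (16 mm above the chute floor), at chute y +52 to +110 mm. Closed, it slopes up outwards: y +38 mm at 96 mm above the bench to y +94 mm at 112 mm. One fingertip on it and one in the channel can be at one height.
- rack: Loose wooden rack 80 mm long (its x, along the chute's x) by 50 mm wide, flat end plates 38 mm tall, with six stone cores 18 mm across fixed in it, tops 45 mm above its underside; 0.3 to 0.55 kg; slides with friction. Origin: centre of its underside, on the chute floor. Starts 25 to 70 mm short of the gate.
- rack_nose (a point): Middle of the lower edge of the rack's leading face (rack x = +40 mm).
- rack_tail (a point): Middle of the lower edge of the rack's trailing face, the face to push (rack x = -40 mm).
- bush_hammer: Bystander: iron bush hammer, square head 45 x 110 x 45 mm on a 300 mm wooden handle, lying; origin under its middle.
- plumb_bob: Bystander: brass plumb bob 36 mm across, 95 mm tall, standing point up beyond the chute; origin under its centre.
- corbel: Bystander: stepped sandstone corbel fragment 150 x 110 x 95 mm; origin under its centre.
- straightedge: Bystander: boxwood straightedge 420 x 35 x 8 mm lying flat between robot and chute; origin under its centre.
- bolster: Bystander: rusty steel bolster 180 mm long, blade 64 mm wide, mushroomed head, 26 mm high, lying beyond the chute; origin under its middle.
- stone_offcut: Bystander: limestone offcut 100 x 70 x 45 mm; origin under its centre.
- nylon_mallet: Bystander: white nylon mallet standing on its head, 92 mm across, 222 mm tall; origin under its centre.
There are look-alikes about, which are no part of the job. Leave any blue look-alike of the rack alone.

How it is judged:
By the outcome, as a careful person would: the job done as asked, in the order asked, and still so for the second after the job is handed in, with the robot touching nothing.
It also fails if it takes over 42 s, if anything falls off the work surface, if the arm or the gripper's body presses on something with over 40 N, if the wrist force passes 120 N, or if a joint passes its speed limit or range.

## Working session

There is one attempt and no reset: what is moved stays moved. The work goes in short steps, Python scripts to look and compute and a tool call to move; the robot and the scene stay as the last step left them, time stands still between calls to the robot, and variables do not carry over. Pictures are saved under pics/ and viewed, about 8 in all and at most 12, crops included, and the job is handed in when it is done.

Besides the shell and the picture viewer there is one more tool, called after ">>>" in YAML: its name, and indented under it one key for each argument. apply_moves: Moves the arm, as the interface text tells. Its arguments: {"type":"object","properties":{"commands":{"type":"array"},"newtons":{"type":"number"}},"required":["commands"]}

```bash
mkdir -p pics
cat > h.py <<'E'
import numpy as np, cv2
from workcell import bot, cams
def cam(n):
    o=bot.get_obs(); c=cams.camera(n)
    if 'mount' in c:
        from scipy.spatial.transform import Rotation as Ro
        T=np.eye(4);T[:3,:3]=Ro.from_euler('xyz',o['tcp_rot'],degrees=True).as_matrix();T[:3,3]=o['ee_pos']
        M=np.linalg.inv(T@np.array(c['mount']));c['R']=M[:3,:3];c['t']=M[:3,3]
    c['R']=np.array(c['R']);c['t']=np.array(c['t']).ravel();c['K']=np.array(c['camera_matrix']);c['D']=np.array(c['D'])
    return c
def cloud(c):
    h,w=c['depth'].shape
    u,v=np.meshgrid(np.arange(w),np.arange(h))
    p=cv2.undistortPoints(np.stack([u,v],-1).reshape(-1,1,2).astype(np.float64),c['K'],c['D']).reshape(h,w,2)
    z=c['depth'][...,None]
    X=np.concatenate([p*z,z],-1)
    X=(X-c['t'])@c['R']; X[c['depth']==0]=np.nan
    return X
def proj(c,P):
    return cv2.projectPoints(np.atleast_2d(P).astype(float),cv2.Rodrigues(c['R'])[0],c['t'],c['K'],c['D'])[0].reshape(-1,2)
E
python3 - <<'E'
from h import *
print(bot.get_obs())
a=cam('top');cv2.imwrite('pics/top.png',a['frame']);
for n in ['chute','rack','gate','bar_mid','rack_nose']: print('top',n,[(np.round(r['rect']).tolist(),round(r['confidence'],2)) for r in cams.spot_in(n,'top')])
b=cam('scene');cv2.imwrite('pics/scene.png',b['frame'])
for n in ['chute','rack','gate','bar_mid','plumb_bob','nylon_mallet']: print('scene',n,[(np.round(r['rect']).tolist(),round(r['confidence'],2)) for r in cams.spot_in(n,'scene')])
np.savez('top.npz',X=cloud(a),f=a['frame']);np.savez('scene.npz',X=cloud(b),f=b['frame'])
print(a['t'],a['R'],b['t'])
E
```

```text
{'time': 0.0, 'q': array([-7.53435206e+01,  5.01091028e+00,  1.00333393e+01,  9.50981306e+01,
       -2.57356827e-03,  9.00004764e+01]), 'qd': array([ 0.08164046,  0.04604199, -0.03387806, -0.05281807,  0.01685265,
       -0.11000061]), 'joint_efforts': array([ 1.67789262e-04, -5.20394325e+01,  4.64800000e+01,  1.64362678e-02,
        6.51728169e-05, -1.26481319e-05]), 'ee_pos': array([ 0.13909324, -0.53188798,  0.23057489]), 'tcp_rot': array([-88.05243507,  89.92425465, 106.60356971]), 'wrist_force': array([-0.30331507,  0.69692068, -0.11739271]), 'torque': array([ 0.01262128, -0.01830537,  0.00052405]), 'opening': 0.08513016891494128}
top chute [([193.0, 181.0, 344.0, 245.0], 0.69)]
top rack [([276.0, 196.0, 307.0, 217.0], 0.97), ([361.0, 179.0, 387.0, 210.0], 0.77), ([242.0, 291.0, 406.0, 304.0], 0.43)]
top gate [([241.0, 184.0, 342.0, 246.0], 0.74)]
top bar_mid [([278.0, 192.0, 311.0, 220.0], 0.73), ([240.0, 185.0, 342.0, 247.0], 0.64)]
top rack_nose [([276.0, 195.0, 311.0, 217.0], 0.92), ([358.0, 178.0, 385.0, 213.0], 0.75)]
scene chute [([211.0, 170.0, 373.0, 268.0], 0.75)]
scene rack [([165.0, 244.0, 194.0, 286.0], 0.66), ([247.0, 202.0, 284.0, 232.0], 0.58)]
scene gate [([211.0, 169.0, 312.0, 256.0], 0.65)]
scene bar_mid [([212.0, 169.0, 314.0, 255.0], 0.96)]
scene plumb_bob [([309.0, 251.0, 322.0, 270.0], 0.78)]
scene nylon_mallet [([408.0, 99.0, 447.0, 179.0], 0.95), ([246.0, 203.0, 285.0, 230.0], 0.35)]
[-0.00813024  0.57080947  0.93142007] [[-0.02311368 -0.99973012 -0.00233202]
 [-0.98416613  0.02316376 -0.17572837]
 [ 0.17573496 -0.00176663 -0.98443593]] [-0.13901404 -0.40072234  1.65168981]
```

View pics/top.png

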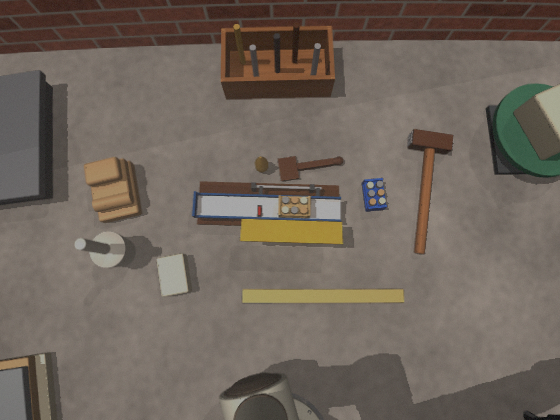

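View pics/scene.png

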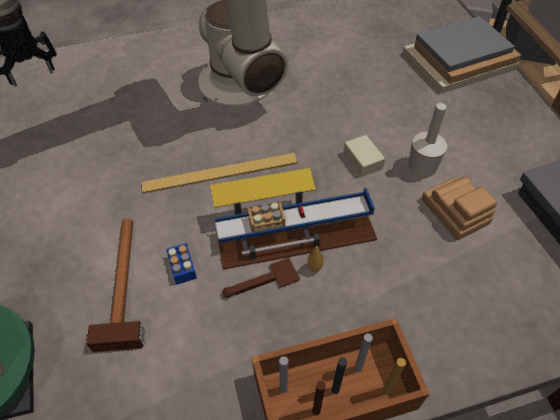

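Top view: the chute runs left–right with its end stop at the left (195,205) and its open end at the right (341,209), so travel is to the left (world +y). The red gate is at (260,210), the wooden rack at (294,206) and the yellow bar at (291,232).

Possible confusions:
- **Rack:** wooden one at (294,206), blue look-alike at (374,194).
- **Yellow bar:** press bar at (291,232), straightedge at (323,297).

By the description I choose the wooden rack and the yellow bar beside the chute.

Run:
```python
from h import *
from scipy.spatial.transform import Rotation as Ro
for n,box in (('top',(185,178,350,250)),('scene',(205,165,380,275))):
    d=np.load(n+'.npz');X=d['X'];f=d['f'];x0,y0,x1,y1=box
    m=np.zeros(f.shape[:2],bool);m[y0:y1,x0:x1]=True
    H=cv2.cvtColor(f,cv2.COLOR_BGR2HSV);h,s,v=[H[...,i].astype(int) for i in range(3)]
    ms={'yellow':(h>=20)&(h<=32)&(s>180)&(v>80),'blue':(h>105)&(h<130)&(s>110),'red':((h<6)|(h>174))&(s>170)&(v>110),'floor':(s<50)&(v>140),
    'rack':(h>8)&(h<22)&(s>50)&(s<190)&(v>100)}
    for k,q in ms.items():
        P=X[m&q];P=P[~np.isnan(P).any(1)]
        if len(P)<3: print(n,k,len(P));continue
        r=cv2.minAreaRect((P[:,:2]*1000).astype(np.float32))
        print(n,k,len(P),'med',np.round(np.median(P,0),4),'z5-95',np.round(np.percentile(P[:,2],[5,50,95]),4),'rect',np.round(r[0],1),np.round(r[1],1),round(r[2],2))
R=Ro.from_euler('xyz',bot.get_obs()['tcp_rot'],degrees=True).as_matrix();print(np.round(R,3))
a=cv2.imread('pics/top.png')[170:260,180:360];cv2.imwrite('pics/crop.png',cv2.resize(a,None,fx=4.4,fy=4.4,interpolation=cv2.INTER_CUBIC))
```

```text
top yellow 0
top blue 264 med [0.6109 0.0875 0.0615] z5-95 [0.0585 0.0615 0.0765] rect [590.8  13.2] [372.5  63. ] 87.14
top red 5 med [0.5758 0.0338 0.0635] z5-95 [0.062  0.0635 0.0657] rect [578.6  33.8] [ 0.3 15.1] 88.78
top floor 2025 med [0.5929 0.0499 0.0513] z5-95 [0.048  0.0513 0.0548] rect [608.1   1.4] [368.   87.3] 86.96
top rack 630 med [ 0.5833 -0.056   0.0828] z5-95 [0.0015 0.0828 0.1116] rect [586.7   7.4] [395.1 183.9] 86.82
scene yellow 3 med [ 0.5418 -0.1283  0.0988] z5-95 [0.0983 0.0988 0.0989] rect [546.1 -77.1] [116.6   1.6] 84.21
scene blue 893 med [0.6149 0.0339 0.0599] z5-95 [0.0537 0.0599 0.0734] rect [571.3  28.1] [402.9 114. ] 86.67
scene red 14 med [0.5809 0.0321 0.0628] z5-95 [0.0598 0.0628 0.0654] rect [580.   31.8] [ 3.9 18.4] 83.96
scene floor 1731 med [0.5908 0.0453 0.0506] z5-95 [0.046  0.0506 0.0549] rect [567.4  32.5] [175.1 416.6] 1.79
scene rack 1332 med [ 0.4029 -0.0699  0.0104] z5-95 [-0.0007  0.0104  0.0963] rect [543.9   9.2] [432.6 358.6] 76.41
[[ 0.     0.253 -0.967]
 [-0.    -0.967 -0.253]
 [-1.     0.    -0.   ]]
```

View pics/crop.png

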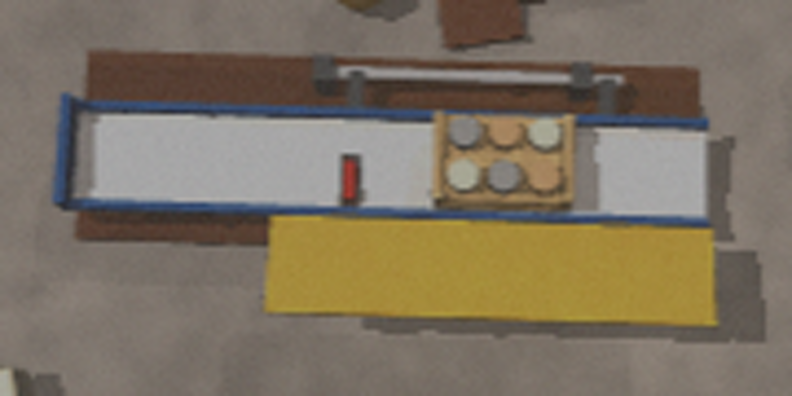

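Crop shows the wooden rack at about (504,160) in the crop, clear of the red gate (349,178). The yellow bar lies alongside at (490,270), closed. Next I fit the chute frame and the rack position.

Run:
```python
from h import *
from scipy.optimize import least_squares
D={}
for n,box in (('top',(185,178,350,250)),('scene',(205,165,380,275))):
    d=np.load(n+'.npz');X=d['X'];f=d['f'];x0,y0,x1,y1=box
    m=np.zeros(f.shape[:2],bool);m[y0:y1,x0:x1]=True
    H=cv2.cvtColor(f,cv2.COLOR_BGR2HSV);h,s,v=[H[...,i].astype(int) for i in range(3)]
    m&=~np.isnan(X).any(2)
    D[n]=dict(blue=X[m&(h>105)&(h<130)&(s>110)],red=X[m&((h<8)|(h>172))&(s>140)&(v>90)&(X[...,2]>.052)],yel=X[m&(h>=18)&(h<=34)&(s>130)&(v>80)&(X[...,2]>.085)],
      all=X[m])
def loc(p,P):
    a=p[2];e=np.array([np.cos(a),np.sin(a)]);g=np.array([-e[1],e[0]]);q=P[:,:2]-p[:2];return np.c_[q@e,q@g]
for n in D:
    B=D[n]['blue'];W=B[(B[:,2]>.056)&(B[:,2]<.064)]
    def fun(p):
        l=loc([p[0],.033,p[1]],W);return np.abs(np.abs(l[:,1])-.0295)*1e3
    r=least_squares(fun,[.59,np.radians(92)],loss='soft_l1')
    r2=least_squares(fun,[.59,np.radians(88)],loss='soft_l1')
    if r2.cost<r.cost: r=r2
    p=[r.x[0],.033,r.x[1]]
    l=loc(p,D[n]['red']);print(n,'yaw',np.degrees(p[2]),'cost',r.cost/len(W),len(W),'red',np.round(l.mean(0),4),np.round(l.min(0),4),np.round(l.max(0),4))
    off=l[:,0].mean();p[0]+=off*np.cos(p[2]);p[1]+=off*np.sin(p[2]);print(' pose',np.round(p,4))
    l=loc(p,B);print(' endstop xmax',np.percentile(l[:,0],[98,99.5]),'xmin',np.percentile(l[:,0],[.5,2]))
    l=loc(p,D[n]['yel']);print(' yel',len(l),np.percentile(l,[1,99],axis=0).round(4))
    A=D[n]['all'];l=loc(p,A);k=(A[:,2]>.075)&(np.abs(l[:,1])<.028)&(l[:,0]<-.01)&(l[:,0]>-.2)
    print(' rack',k.sum(),np.percentile(l[k],[1,5,95,99],axis=0).round(4).tolist())
```

```text
top yaw 86.93173223249237 cost 0.35030422560482927 225 red [0.0011 0.0105] [-0.0016  0.0013] [0.0033 0.0209]
 pose [0.5915 0.0341 1.5172]
 endstop xmax [0.16490706 0.16519879] xmin [-0.20434686 -0.19941632]
 yel 2223 [[-0.2022  0.0399]
 [ 0.0369  0.0943]]
 rack 644 [[-0.126, -0.0247], [-0.1233, -0.0218], [-0.0516, 0.0233], [-0.0487, 0.0247]]
scene yaw 86.82811498420412 cost 1.394689094110304 654 red [-0.0019  0.0127] [-0.0044  0.0013] [0.0004 0.0234]
 pose [0.5942 0.0312 1.5154]
 endstop xmax [0.16670894 0.16823397] xmin [-0.20368259 -0.19854158]
 yel 2258 [[-0.2008  0.0389]
 [ 0.0371  0.0949]]
 rack 693 [[-0.1288, -0.0257], [-0.1259, -0.0239], [-0.0527, 0.0198], [-0.0496, 0.0228]]
```

>>> apply_moves:
  commands:
    - [0, -0.015, -0.026, -0.06, 0.65]
    - [0, -0.04, -0.068, -0.17, 0.65]
    - [0, -0.065, -0.11, -0.28, 0.65]
    - [0, -0.09, -0.154, -0.39, 0.65]
    - [0, -0.115, -0.196, -0.5, 0.65]
    - [0, -0.14, -0.239, -0.61, 0.65]
    - [0, -0.165, -0.282, -0.72, 0.65]
    - [0, -0.19, -0.325, -0.83, 0.65]
    - [0, -0.215, -0.367, -0.94, 0.65]
    - [0, -0.24, -0.41, -1.05, 0.65]
    - [0, -0.265, -0.453, -1.16, 0.65]
    - [0, -0.29, -0.495, -1.26, 0.65]

```text
time: 1.85
ee_pos: [0.5459, -0.1244, 0.2315]
tcp_rot: [73.1, 90.0, -19.7]
wrist_force: [-0.0, -0.3, -0.3]
opening: 0.0699
```

```bash
cat >> h.py <<'E'
from scipy.spatial.transform import Rotation as Ro
O=np.array([.5925,.0325]);A=np.radians(86.9);EX=np.array([np.cos(A),np.sin(A)]);EY=np.array([-EX[1],EX[0]])
def st():
    o=bot.get_obs();R=Ro.from_euler('xyz',o['tcp_rot'],degrees=True).as_matrix();d=np.array(o['ee_pos'])[:2]-O
    print('t',round(o['time'],2),'chute xy',np.round([d@EX,d@EY],4),'z',round(o['ee_pos'][2],4),'open',round(o['opening'],4),'F',np.round(o['wrist_force'],1),'toolx',R[:,0].round(3),
     'tool y heading',round(np.degrees(np.arctan2(R[1,1],R[0,1])),2),'want -3.1', 'q',np.round(o['q'],1))
    return o,R,d
def want(x,y):
    o,R,d=st();g=O+x*EX+y*EY;D=np.r_[g-np.array(o['ee_pos'])[:2],0];print('tool shift',np.round(R.T@D,4))
E
python3 -c "
from h import *
want(-.160,.034)"
```

```text
t 1.85 chute xy [-0.1592  0.038 ] z 0.2315 open 0.0699 F [-0.  -0.3 -0.3] toolx [ 0.001 -0.    -1.   ] tool y heading -2.88 want -3.1 q [-12.8   6.3  11.6  95.2  -0.   80. ]
tool shift [0.     0.004  0.0008]
```

>>> apply_moves:
  commands:
    - [0.015, 0.002, 0, 0, 0.65]
    - [0.04, 0.004, 0.001, 0.004, 0.65]
    - [0.065, 0.004, 0.001, 0.004, 0.65]
    - [0.085, 0.004, 0.001, 0.004, 0.65]
    - [0.1, 0.004, 0.001, 0.004, 0.65]
    - [0.1, 0.004, 0.001, 0.004, 0.65]

```text
time: 2.45
ee_pos: [0.5487, -0.1257, 0.1293]
tcp_rot: [-96.8, 89.8, 170.1]
wrist_force: [-0.3, -0.0, -0.7]
opening: 0.0704
```

Run:
```python
from h import *
want(-.160,.034)
s=cam('scene')['frame'][130:290,180:390];w=cam('wrist');cv2.imwrite('pics/w1.png',w['frame'])
s=cv2.resize(s,None,fx=3.75,fy=3.75,interpolation=cv2.INTER_CUBIC);cv2.imwrite('pics/s1.png',s)
X=cloud(w);q=X.reshape(-1,3)[:, :2]-O;x=q@EX;y=q@EY;z=X[...,2].ravel()
k=(z>.07)&(z<.1)&(abs(y)<.027)&(x<0)&(x>-.2);print('rack x',k.sum(),np.percentile(x[k],[0,1,5,95,99]) if k.any() else '')
```

```text
t 2.45 chute xy [-0.1604  0.0352] z 0.1293 open 0.0704 F [-0.3 -0.  -0.7] toolx [-0.003  0.    -1.   ] tool y heading -3.15 want -3.1 q [-12.9   6.1  -0.   84.1  -0.   80.2]
tool shift [-0.      0.0012 -0.0004]
rack x 13094 [-0.12685935 -0.12597238 -0.12247081 -0.05057483 -0.04783263]
```

View pics/s1.png

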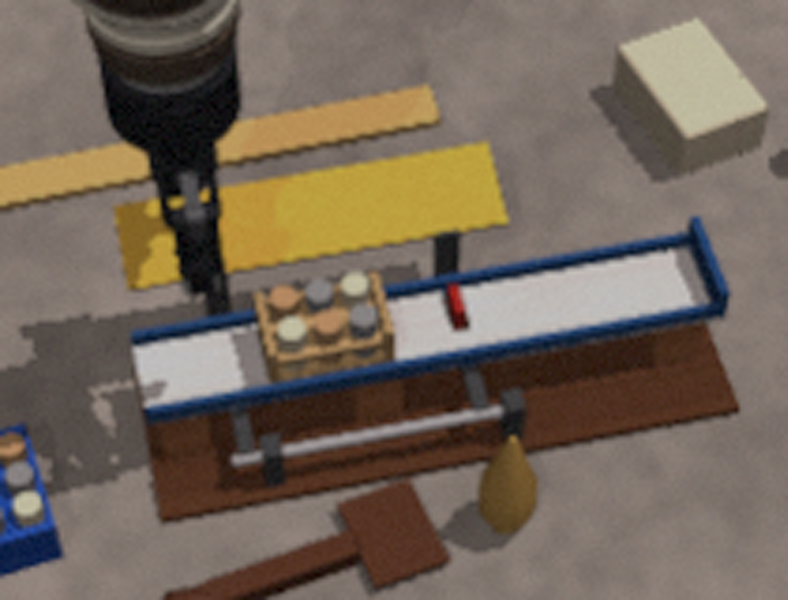

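View pics/w1.png

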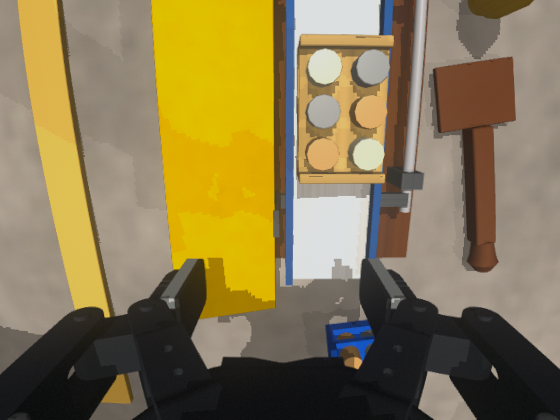

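The scene crop shows the hand behind the rack, with the gate (457,305) clear. The wrist view shows the left finger over the bar (185,285), the right finger over the channel (375,280) and the rack ahead of it (345,110). Next I measure the fingertips from wrist depth.

Run:
```python
from h import *
w=cam('wrist');X=cloud(w);q=X[...,:2]-O;x=q@EX;y=q@EY;z=X[...,2]
for nm,(a,b) in dict(L=(150,215),R=(350,410)).items():
    for r in range(256,305,6):
        s=np.s_[r,a:b];k=z[s]>.118
        if k.any(): print(nm,r,'cols',a+np.where(k)[0][[0,-1]],'y',y[s][k].min().round(4),y[s][k].max().round(4),'x',x[s][k].min().round(4),x[s][k].max().round(4),'z',z[s][k].min().round(4),z[s][k].max().round(4))
```

```text
L 262 cols [184 203] y 0.07 0.0763 x -0.1524 -0.1486 z 0.1415 0.15
L 268 cols [180 204] y 0.0699 0.077 x -0.1552 -0.1487 z 0.1418 0.1557
L 274 cols [167 205] y 0.0699 0.0835 x -0.1586 -0.1487 z 0.1408 0.1609
L 280 cols [162 205] y 0.0699 0.0837 x -0.1607 -0.1489 z 0.1425 0.1655
L 286 cols [158 206] y 0.0698 0.0835 x -0.1648 -0.1489 z 0.1406 0.1702
L 292 cols [152 206] y 0.0699 0.0836 x -0.1677 -0.149 z 0.141 0.1744
L 298 cols [150 206] y 0.0699 0.0795 x -0.1705 -0.1479 z 0.1415 0.1805
L 304 cols [150 204] y 0.07 0.0765 x -0.1713 -0.1464 z 0.1455 0.1865
R 262 cols [361 381] y -0.0066 0.0002 x -0.1523 -0.1491 z 0.142 0.1492
R 268 cols [361 385] y -0.0065 0.0001 x -0.1552 -0.1491 z 0.142 0.1551
R 274 cols [360 398] y -0.0131 0.0002 x -0.1588 -0.1489 z 0.1407 0.1608
R 280 cols [360 403] y -0.0133 0.0001 x -0.1615 -0.149 z 0.1414 0.1658
R 286 cols [359 407] y -0.0136 0.0001 x -0.1645 -0.1488 z 0.1414 0.1708
R 292 cols [359 409] y -0.0121 0.0001 x -0.1678 -0.1489 z 0.141 0.1749
R 298 cols [359 408] y -0.0068 0.0001 x -0.17 -0.1482 z 0.1426 0.1802
R 304 cols [361 409] y -0.0062 0.0003 x -0.1705 -0.1477 z 0.1469 0.1845
```

>>> apply_moves:
  commands:
    - [0.008, 0.001, 0, 0, 0.65]
    - [0.016, 0.001, 0, 0, 0.65]
    - [0.023, 0.001, 0, 0, 0.65]
    - [0.029, 0.001, 0, 0, 0.65]
    - [0.035, 0.001, 0, 0, 0.65]
    - [0.041, 0.001, 0, 0, 0.65]
    - [0.047, 0.001, 0, 0, 0.65]
    - [0.053, 0.001, 0, 0, 0.65]
    - [0.059, 0.001, 0, 0, 0.65]
    - [0.065, 0.001, 0, 0, 0.65]
    - [0.071, 0.001, 0, 0, 0.65]
    - [0.073, 0.001, 0, 0, 0.65]

```text
time: 3.8
ee_pos: [0.5508, -0.126, 0.0587]
tcp_rot: [52.1, 90.0, -41.1]
wrist_force: [-4.6, 0.4, 4.4]
opening: 0.0706
```

Run:
```python
from h import *
want(-.160,.034)
w=cam('wrist');cv2.imwrite('pics/w2.png',w['frame']);X=cloud(w);q=X[...,:2]-O;x=q@EX;y=q@EY;z=X[...,2]
H=cv2.cvtColor(w['frame'],cv2.COLOR_BGR2HSV)
k=(H[...,0]>=18)&(H[...,0]<=34)&(H[...,1]>130)&(y>.03)&(y<.13)&(z>.03)
print('bar n',k.sum(),'y',np.percentile(y[k],[1,99]).round(4),'z',np.percentile(z[k],[5,50,95]).round(4))
A_=np.c_[x[k],y[k]-.081,np.ones(k.sum())];print('plane',np.linalg.lstsq(A_,z[k],rcond=None)[0].round(4))
r=((H[...,0]<8)|(H[...,0]>172))&(H[...,1]>140)&(H[...,2]>90)&(abs(x)<.01)&(abs(y-.011)<.02);print('red',r.sum(),np.nanmax(z[r]) if r.any() else '')
k=(z>.07)&(z<.1)&(abs(y)<.027)&(x<0)&(x>-.14);print('rack x',k.sum(),np.percentile(x[k],[0,1,5,95,99]) if k.any() else '')
```

```text
t 3.8 chute xy [-0.1605  0.0331] z 0.0587 open 0.0706 F [-4.6  0.4  4.4] toolx [ 0.001 -0.    -1.   ] tool y heading -3.13 want -3.1 q [-12.9   7.2  -6.6  76.2  -0.   80.3]
tool shift [-0.     -0.0009 -0.0005]
bar n 43603 y [0.0537 0.1104] z [0.066  0.0671 0.0686]
plane [-0.0288 -0.0154  0.065 ]
red 0 
rack x 31120 [-0.1269608  -0.12574269 -0.12235304 -0.05764776 -0.05293872]
```

View pics/w2.png

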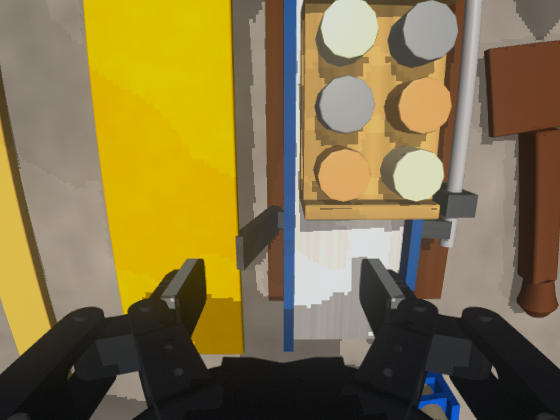

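Bar is level at z≈0.067 with y from 0.054 to 0.110, so the gate is near 0.27 and below the floor. The wrist view shows a clear gap between the channel finger (375,285) and the rack tail (370,212). First push: stop with the nose just short of the gate and check.

>>> apply_moves:
  commands:
    - [0.002, -0.001, -0.006, 0, 0.65]
    - [0.002, -0.001, -0.012, 0, 0.65]
    - [0.002, -0.001, -0.018, 0, 0.65]
    - [0.002, -0.001, -0.022, 0, 0.65]
    - [0.002, -0.001, -0.026, 0, 0.65]
    - [0.002, -0.001, -0.031, 0, 0.65]
    - [0.002, -0.001, -0.036, 0, 0.65]
    - [0.002, -0.001, -0.041, 0, 0.65]
    - [0.002, -0.001, -0.046, 0, 0.65]
    - [0.002, -0.001, -0.05, 0, 0.65]
    - [0.002, -0.001, -0.053, 0, 0.65]
    - [0.002, -0.001, -0.054, 0, 0.65]

```text
time: 5.05
ee_pos: [0.5532, -0.0723, 0.0572]
tcp_rot: [39.4, 89.9, -53.7]
wrist_force: [-0.2, -7.8, 4.1]
opening: 0.0701
```

```bash
cat > chk.py <<'E'
from h import *
import sys
want(float(sys.argv[1]),.034)
def red(c,X):
    H=cv2.cvtColor(c['frame'],cv2.COLOR_BGR2HSV);q=X[...,:2]-O;x=q@EX;y=q@EY
    r=((H[...,0]<8)|(H[...,0]>172))&(H[...,1]>140)&(H[...,2]>60)&(abs(x)<.012)&(abs(y-.011)<.02);return r.sum(),(np.nanmax(X[...,2][r]) if r.any() else None)
for n in ('wrist','scene','top'):
    c=cam(n);X=cloud(c);q=X[...,:2]-O;x=q@EX;y=q@EY;z=X[...,2]
    print(n,'red',red(c,X))
    H=cv2.cvtColor(c['frame'],cv2.COLOR_BGR2HSV)
    k=(H[...,0]>=18)&(H[...,0]<=34)&(H[...,1]>130)&(y>.03)&(y<.13)&(z>.03)&(z<.13)&(x>-.21)&(x<.045)
    if k.any(): print('  bar y',np.percentile(y[k],[1,99]).round(4),'plane',np.linalg.lstsq(np.c_[x[k],y[k]-.081,np.ones(k.sum())],z[k],rcond=None)[0].round(4))
    w=(H[...,0]>8)&(H[...,0]<24)&(H[...,1]>70)
    k=w&(z>.078)&(z<.1)&(abs(y)<.03)&(x>-.2)&(x<.16)
    if k.any(): print('  rack',k.sum(),'x',np.percentile(x[k],[.5,2,98,99.5]).round(4),'y',np.percentile(y[k],[1,99]).round(4),'z95',np.percentile(z[k],95).round(4))
    cv2.imwrite(f'pics/{sys.argv[2]}_{n}.png',c['frame'] if n=='wrist' else cv2.resize(c['frame'][130:290,180:390],None,fx=3.75,fy=3.75,interpolation=cv2.INTER_CUBIC))
E
python3 chk.py .012 a
```

```text
t 5.05 chute xy [-0.1068  0.0336] z 0.0572 open 0.0701 F [-0.2 -7.8  4.1] toolx [ 0.001 -0.002 -1.   ] tool y heading -3.15 want -3.1 q [-7.4  6.2 -7.9 75.8 -0.1 85.8]
tool shift [-0.0002 -0.0005 -0.1188]
wrist red (np.int64(688), np.float64(0.061166807811905345))
  bar y [0.0541 0.1109] plane [-0.0246 -0.0256  0.0649]
  rack 21200 x [-0.0957 -0.0943 -0.0171 -0.0163] y [-0.0216  0.0275] z95 0.0958
scene red (np.int64(12), np.float64(0.0456302948179316))
  bar y [0.0508 0.1093] plane [-0.0005 -0.0177  0.0656]
  rack 377 x [-0.0978 -0.0959 -0.0198 -0.0187] y [-0.0265  0.0239] z95 0.0971
top red (np.int64(14), np.float64(0.045788578573864695))
  bar y [0.0547 0.1109] plane [-0.0031 -0.0062  0.0662]
  rack 93 x [-0.0379 -0.0374 -0.0171 -0.017 ] y [-0.0189  0.0273] z95 0.0912
```

View pics/a_scene.png

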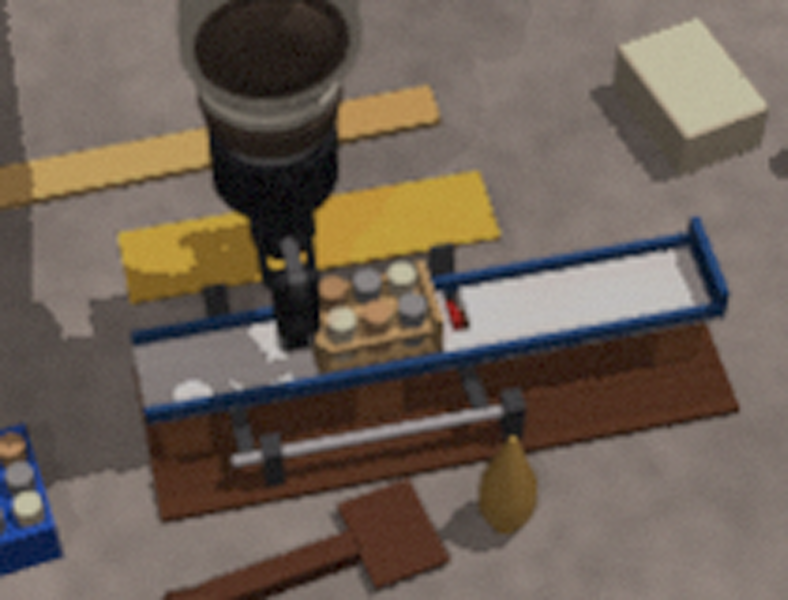

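View pics/a_wrist.png

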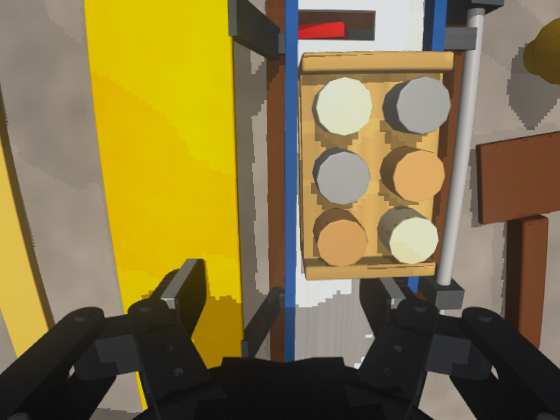

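Scene and wrist views show the red tongue sunk in its slot (455,315 and 320,30). The rack is flat, with its nose just short of the gate. Continuing the push.

>>> apply_moves:
  commands:
    - [0.002, 0, -0.005, 0, 0.65]
    - [0.002, 0, -0.011, 0, 0.65]
    - [0.002, 0, -0.017, 0, 0.65]
    - [0.002, 0, -0.023, 0, 0.65]
    - [0.002, 0, -0.029, 0, 0.65]
    - [0.002, 0, -0.035, 0, 0.65]
    - [0.002, 0, -0.041, 0, 0.65]
    - [0.002, 0, -0.047, 0, 0.65]
    - [0.002, 0, -0.053, 0, 0.65]
    - [0.002, 0, -0.059, 0, 0.65]
    - [0.002, 0, -0.065, 0, 0.65]
    - [0.002, 0, -0.07, 0, 0.65]

```text
time: 6.4
ee_pos: [0.5579, -0.0032, 0.0563]
tcp_rot: [46.3, 89.7, -46.9]
wrist_force: [-0.0, -10.2, 8.7]
opening: 0.0704
```

```bash
python3 chk.py .012 b
```

```text
t 6.4 chute xy [-0.0375  0.0327] z 0.0563 open 0.0704 F [ -0.  -10.2   8.7] toolx [ 0.004 -0.004 -1.   ] tool y heading -3.22 want -3.1 q [-0.2  6.1 -8.1 75.6 -0.2 93. ]
tool shift [-0.0002 -0.0014 -0.0495]
wrist red (np.int64(36), np.float64(0.03882559478131066))
  bar y [0.0543 0.1111] plane [-0.0334 -0.0523  0.0655]
  rack 21540 x [-0.0269 -0.0252  0.0521  0.053 ] y [-0.0218  0.0274] z95 0.0958
scene red (np.int64(0), None)
  bar y [0.0516 0.1098] plane [ 0.0005 -0.0306  0.0647]
  rack 350 x [-0.0285 -0.0271  0.0499  0.0514] y [-0.0276  0.0229] z95 0.0976
top red (np.int64(0), None)
  bar y [0.0549 0.111 ] plane [ 0.0008 -0.0166  0.0653]
```

>>> apply_moves:
  commands:
    - [0.001, -0.001, -0.005, 0, 0.65]
    - [0.001, -0.001, -0.01, 0, 0.65]
    - [0.001, -0.001, -0.015, 0, 0.65]
    - [0.001, -0.001, -0.02, 0, 0.65]
    - [0.001, -0.001, -0.025, 0, 0.65]
    - [0.001, -0.001, -0.03, 0, 0.65]
    - [0.001, -0.001, -0.035, 0, 0.65]
    - [0.001, -0.001, -0.04, 0, 0.65]
    - [0.001, -0.001, -0.045, 0, 0.65]
    - [0.001, -0.001, -0.048, 0, 0.65]
    - [0.001, -0.001, -0.05, 0, 0.65]
    - [0.001, -0.001, -0.05, 0, 0.65]

```text
time: 7.75
ee_pos: [0.5603, 0.0469, 0.0561]
tcp_rot: [54.9, 89.6, -38.3]
wrist_force: [-0.2, -8.9, 8.8]
opening: 0.0707
```

```bash
python3 chk.py .0 c
```

```text
t 7.75 chute xy [0.0126 0.0329] z 0.0561 open 0.0707 F [-0.2 -8.9  8.8] toolx [ 0.006 -0.005 -1.   ] tool y heading -3.22 want -3.1 q [ 4.9  6.6 -7.6 75.5 -0.3 98.2]
tool shift [ 0.     -0.0011  0.0126]
wrist red (np.int64(49), np.float64(0.04412476745500849))
  bar y [0.0544 0.1114] plane [ 0.0233 -0.0964  0.0664]
  rack 21662 x [0.0201 0.0245 0.1023 0.1032] y [-0.0217  0.0274] z95 0.0958
scene red (np.int64(14), np.float64(0.04601454792812138))
  bar y [0.0512 0.1092] plane [ 0.0045 -0.0354  0.065 ]
  rack 322 x [0.0202 0.0217 0.0993 0.1001] y [-0.0277  0.0236] z95 0.0969
top red (np.int64(0), None)
  bar y [0.0548 0.1112] plane [-0.0023 -0.0166  0.0646]
```

Tail is at about +0.021 m, past the gate. Now I back the finger off the rack with the bar still held.

>>> apply_moves:
  commands:
    - [0.001, 0, 0.003, 0, 0.65]
    - [0.001, 0, 0.007, 0, 0.65]
    - [0.001, 0, 0.011, 0, 0.65]
    - [0.001, 0, 0.014, 0, 0.65]
    - [0.001, 0, 0.014, 0, 0.65]

```text
time: 8.4
ee_pos: [0.5594, 0.0326, 0.0551]
tcp_rot: [56.2, 89.6, -37.0]
wrist_force: [-0.8, 1.0, 4.5]
opening: 0.0704
```

```bash
python3 chk.py .0 d
```

```text
t 8.4 chute xy [-0.0016  0.033 ] z 0.0551 open 0.0704 F [-0.8  1.   4.5] toolx [ 0.006 -0.004 -1.   ] tool y heading -3.23 want -3.1 q [ 3.5  6.3 -8.  75.4 -0.3 96.7]
tool shift [-0.     -0.001  -0.0016]
wrist red (np.int64(342), np.float64(0.04380543333415214))
  bar y [0.0546 0.1115] plane [-0.015  -0.0889  0.0653]
  rack 23580 x [0.0239 0.0252 0.1021 0.1031] y [-0.0217  0.0274] z95 0.0958
scene red (np.int64(2), np.float64(0.040097626208623595))
  bar y [0.0516 0.1097] plane [ 0.0018 -0.0404  0.0636]
  rack 404 x [0.0203 0.0208 0.0992 0.1005] y [-0.027   0.0229] z95 0.0972
top red (np.int64(0), None)
  bar y [0.0552 0.1111] plane [-0.0028 -0.0294  0.0636]
```

View pics/d_wrist.png

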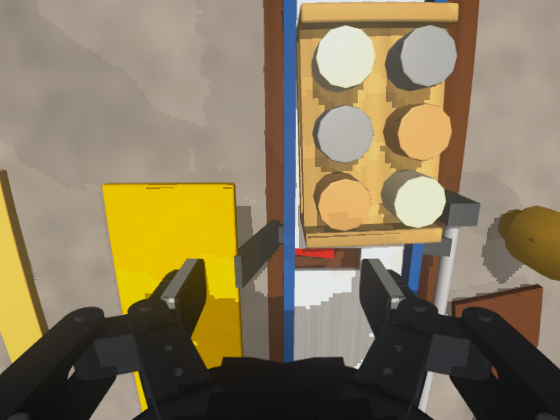

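Wrist view shows the finger (375,280) clear of the rack tail (370,237) and the gate slot (325,255) behind the rack, still lowered. Now I let the bar up slowly.

>>> apply_moves:
  commands:
    - [-0.004, 0, 0, 0, 0.65]
    - [-0.009, 0, 0, 0, 0.65]
    - [-0.014, 0, 0, 0, 0.65]
    - [-0.019, 0, 0, 0, 0.65]
    - [-0.024, 0, 0, 0, 0.65]
    - [-0.029, 0, 0, 0, 0.65]
    - [-0.034, 0, 0, 0, 0.65]
    - [-0.04, 0, 0, 0, 0.65]
    - [-0.046, 0, 0, 0, 0.65]
    - [-0.053, 0, 0, 0, 0.65]
    - [-0.062, 0, 0, 0, 0.65]
    - [-0.075, 0, 0, 0, 0.65]

```text
time: 9.75
ee_pos: [0.5586, 0.033, 0.1304]
tcp_rot: [46.2, 89.6, -47.0]
wrist_force: [-0.1, -0.7, -0.8]
opening: 0.0704
```

>>> apply_moves:
  commands:
    - [-0.03, 0, 0.01, 0, 0.65]
    - [-0.06, 0, 0.03, 0, 0.65]
    - [-0.08, 0, 0.06, 0, 0.65]
    - [-0.09, 0, 0.09, 0, 0.65]
    - [-0.09, 0, 0.11, 0, 0.65]
    - [-0.09, 0, 0.12, 0, 0.65]
    - [-0.09, 0, 0.12, 0, 0.65]

```text
time: 10.45
ee_pos: [0.5513, -0.0871, 0.2211]
tcp_rot: [45.2, 89.6, -48.1]
wrist_force: [0.3, -0.5, -0.5]
opening: 0.0701
```

```bash
python3 chk.py .0 e
```

```text
t 10.45 chute xy [-0.1217  0.0347] z 0.2211 open 0.0701 F [ 0.3 -0.5 -0.5] toolx [ 0.004 -0.005 -1.   ] tool y heading -3.32 want -3.1 q [-8.9  5.6  9.6 93.7 -0.2 84.5]
tool shift [-0.0006  0.0002 -0.1217]
wrist red (np.int64(206), np.float64(0.06450878145459153))
  bar y [0.0409 0.0953] plane [-0.      0.2871  0.108 ]
  rack 1347 x [0.0222 0.0225 0.0391 0.0398] y [-0.0228  0.0254] z95 0.0946
scene red (np.int64(34), np.float64(0.06627034389504918))
  bar y [0.0379 0.0933] plane [-0.002   0.2695  0.1084]
  rack 416 x [0.0202 0.0204 0.0992 0.0999] y [-0.027   0.0226] z95 0.097
top red (np.int64(22), np.float64(0.06509372827323574))
  bar y [0.041 0.095] plane [-0.003   0.2875  0.1089]
  rack 427 x [0.0238 0.0242 0.1008 0.1019] y [-0.0219  0.0278] z95 0.0973
```

View pics/e_scene.png

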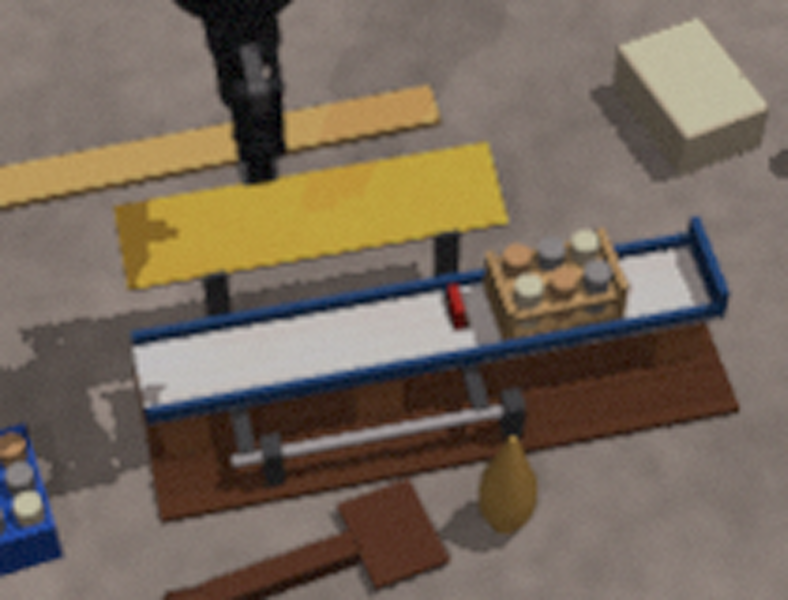

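The gate stands closed (457,305) behind the rack (555,285). The rack sits flat, the neighbouring things in view are undisturbed and the robot is clear, so I hand in.

```bash
python3 -c "
from workcell import bot
print(bot.job_done())"
```

```text
the job is handed in; nothing more can be done
None
```

The job is done and handed in at about 10.5 s of the 42 s allowed. With one fingertip holding the bar down at a gate turn of about 0.28, the other finger pushed the wooden rack past the gate. I backed that finger off the rack before letting the bar up slowly.

**Last checks, all agreeing:**
- **Rack:** its tail is 20–24 mm past the gate line and it sits flat in the channel.
- **Gate:** it is closed again, with the tongue top at about 64–66 mm and the bar back at its closed slope.
- **Robot:** the hand is clear of everything, and the wrist force reads about zero.
- **Bystanders:** those in the last scene crop stand where they were. I did not re-measure the ones outside it, but the arm never went near them.

**Less certain:**
- While the rack was over the gate, the tongue was mostly hidden. I judged it lowered from the bar's height and from views just before and just after.
- Readings at the wrist during the push reached about 10 N along the chute and 9 N upward. That is more than the spring alone, but well under the limits.

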